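Load, dump and ease back the bench skip

ROBOT

A 7-joint arm with a two-finger parallel gripper is mounted at the origin on the work surface. World frame = base frame: x ahead of the robot, y to its left, z up, the work surface at z = 0. Lengths are in m, angles in rad, forces in N, time in s.
With the tool pointing down it reaches from about 0.4 to 0.85 m from the base axis. Payload 10.4 kg.
Tool frame: the origin (TCP) lies at the very end of the fingers, on their centre line; the grasp point (between the pads) lies 19 mm behind it; z points along the fingers, y is the line along which they close (so a half turn about z gives the same grasp; the last joint's range is limited). The gripper opens to 85 mm and grips with 20 to 120 N. Pads are 22 mm wide; open, the fingers measure 114 mm over their backs; the gripper's body (76 mm by 85 mm) begins 54 mm behind the grasp point. The pads swing forward as they close: fully open they stand 13 mm farther back than shut.
Start: joints at [1.209, 0.332, -0.065, 1.46, 0.022, 1.35, -0.088], TCP at [0.208, -0.589, 0.231] pointing down, gripper open.
Joint ranges: [-2.6, 2.6], [-0.5, 2.12], [-1.47, 1.34], [0.16, 2.42], [-1.27, 4.41], [0.06, 2.06], [-2.6, 2.6]. Speed limits (rad/s): [2.22, 2.22, 2.79, 2.79, 3.14, 3.14, 3.14].

INTERFACE

Orientations are given as a unit quaternion [x, y, z, w].
In Python, from workcell import * gives the robot as it stands.
- The arm moves only by the tool step_arm, never from a script. Its argument "commands" is one flat list of numbers, 7 for each row, row after row: the finger opening in mm, from 0 to 85.4, then the shift along the world's x, y, z as a fraction of full scale, then the turn, a rotation vector about the world's x, y, z as a fraction of full scale. A call has exactly 10 rows; each row is the pose to reach, as a shift and turn from the pose commanded when the call began, turning the shorter way round; what a row does not reach only later rows make up. Full scale, the value 1, is 0.6 m for a shift and pi rad for a turn. A row lasts 1/8 s, in which the tool goes at most 62.5 mm and 10.7 degrees, less where a joint would pass 70% of its speed; a pose out of reach is approached as far as the arm can. A call with a number of a shift or a turn outside -1 to 1 is refused whole. A call with a gripper value outside its range is refused whole. The fingers move at their own pace and stop on an object; "squeeze" is the grip in N (left out, the last holds). Time passes only in rows, so rows that repeat a pose let the fingers close, or fill a call up. It gives the time, the measured TCP pose, the force, the opening and the grip force at its end, in the units of the state.
- get_obs(): the state, without advancing time (a new reading comes with each control period).
- camera(name): name is "scene" or "top" or "wrist"; returns the picture (384x512x3 uint8, red, green, blue); there is no depth.
- camera_params(name): a dict with "mtx" (3x3 intrinsics, pixels), "extrinsics" (4x4, takes a point from world to camera coordinates); the wrist camera has in their place "tool_from_camera" (4x4, takes a point from camera to tool coordinates, whose origin is the TCP and whose axes are the flange's). Camera axes: x right, y down, z forward; pixel columns grow to the right and rows downward; lengths in m; the calibration is good to about 2 mm. A picture is of the moment at which its call begins: read the wrist's pose just before it. camera_params takes no time and is no camera call.
- hand_in(): hands the job in; it is judged then, once.
The state is a dict: "clock": time; "joint_pos": joint angles; "joint_velocities": joint speeds; "tau": joint torques, N m; "position": TCP position; "ee_rot": TCP orientation; "ft_force": force on the tool from outside, world axes, zero at the start; "torque": the same for the moment, N m; "grip_width": opening from 0.0 (shut) to 1.0 (fully open); "grasp_force": force on a finger pad.
Only numpy, scipy, OpenCV 4.12 (cv2) and the standard library are available. Lean on these libraries where they do the work, as an engineer would, in place of code of your own. Each camera call takes 0.05 s, during which the arm holds its last target. There are 200 camera calls.

TASK

Put the six-sided brass blank that was left out on the bench into the tipping skip with the other two, then push the skip over past its detent so that all three blanks tumble into the black tray in front of it. Then ease the empty skip fully back upright, leading it by its bar so that it does not slam home, and let go. Leave the other things on the bench where they are.

Things in the scene. Friction and masses are not known exactly. Their poses are not given: they have to be found in the camera images.
- skip (a joint): tilt of the skip, rad: 0 upright at its stop, growing as it tips towards the tray, 1.75 fully dumped. A sprung detent and its weight hold it at 0; at the bar the push over takes up to about 8 N. Past about 0.6 it falls on to 1.75 by itself and stays. Led back below about 0.6, spring and weight drive it to 0 and it slams (2 rad/s or more) unless held back. Dumped, everything in it slides out.
- stand: fixed dark steel stand, origin on the bench under the middle of the skip's level hinge line, which is 140 mm up. x points forward, level, from skip to tray (the way it dumps), y along the hinge, z up. It takes up x -120 to +23 mm; its cheeks stand at y +/-78 mm, and at +y the over-centre detent (a short sprung strut and crank) reaches out to y 102 mm
- skip_hinge (a point): middle of the hinge line, 140 mm above the bench, axes as the stand's (it does not turn with the skip). At tilt a, the middle of the skip's bar lies at x = -85 cos a + 125 sin a, z = 85 sin a + 125 cos a mm from here, in these axes: upright it is above the skip's rear rim, 265 mm above the bench; dumped it is in front of the skip's back, 201 mm above the bench
- skip_bar (a point): middle of the skip's steel pull bar: round, 10 mm thick, 92 mm long, parallel to the hinge, held at its ends by two arms (84 mm clear between them) that stand up from the rear wall, its middle 50 mm beyond the rear rim (clear gap 45 mm). Axes turn with the skip. Fingers opened 20 to 35 mm can straddle or pinch it from above at every tilt
- skip_floor (a point): middle of the skip's inner floor, 153 mm above the bench when upright; axes turn with the skip. Pale sheet-metal skip, 3 mm sheet, open on top, 114 mm wide inside (y). Floor from x -47 to +40 mm of here, then the front wall slopes out and up at 50 degrees to x +95; rear and sides upright. Rim 62 mm above the floor. The two blanks in it stand at about x -22, y +/-36; middle and front are free
- blank: the brass blank left out on the bench, to the left or the right of the skip: a standing hexagonal prism 28 mm across flats (32 mm across corners), 36 mm high, about 0.19 kg. Origin at the centre of its underside, z up its axis; its flats face along its x axis and every 60 degrees from it.
- blank_b: a blank of the same shape and size, standing in the skip at the start, left side; origin at the centre of its underside
- blank_c: a blank of the same shape and size, standing in the skip at the start, right side; origin at the centre of its underside
- tray: black open tray, fixed in front of the skip, 240 (x) x 280 (y) x 40 mm high outside, walls 4 mm, origin at the centre of its underside, its x axis the way the skip dumps
- slug: bystander: round brass slug 30 mm in diameter, 36 mm high, standing on the other side of the skip; leave it
- tape: bystander: roll of black tape, 100 mm across, 48 mm high
- jar_ring: bystander: aluminium jar ring, 68 mm across, 12 mm high
- driver: bystander: screwdriver lying on the bench
- can: bystander: white can, 52 mm across, 140 mm high
- sponge_tin: bystander: flat aluminium sponge tin, 75 x 55 x 22 mm
There are look-alikes about, which are no part of the job. What is shaped like the blank but purple is not meant.

How it is judged:
By the outcome, as a careful person would: the job done as asked, in the order asked, and still so for the second after the job is handed in, with the robot touching nothing.
It also fails if it takes over 70 s, if anything falls off the work surface, if the arm or the gripper's body presses on something with over 40 N, if the wrist force passes 120 N, or if a joint passes its speed limit or range.

## Working session

There is one attempt and no reset: what is moved stays moved. The work goes in short steps, Python scripts to look and compute and a tool call to move; the robot and the scene stay as the last step left them, time stands still between calls to the robot, and variables do not carry over. Pictures are saved under pics/ and viewed, at most 10 in all, crops included, and the job is handed in when it is done.

Besides the shell and the picture viewer there is one more tool, called after "Request:" as name(argument=value, ...) on one line, values as JSON. step_arm: Moves the arm, as the interface text tells. Its arguments: {"type":"object","properties":{"commands":{"type":"array","items":{"type":"number"}},"squeeze":{"type":"number"}},"required":["commands"]}

```bash
mkdir -p pics; ls; python3 - <<'E'
from workcell import *
import cv2, numpy as np
np.set_printoptions(precision=4,suppress=True)
o=get_obs()
for n in ("scene","top"):
    im=camera(n); cv2.imwrite(f"pics/{n}0.png",im[:,:,::-1]); p=camera_params(n); print(n,p["mtx"],p["extrinsics"])
print(camera_params("wrist")["tool_from_camera"])
print(o)
E
```

```text
pics
scene [[474.0712   0.     257.7326]
 [  0.     474.0712 189.079 ]
 [  0.       0.       1.    ]] [[ 0.5498  0.8351 -0.0173 -0.2733]
 [ 0.5322 -0.3662 -0.7633 -0.1762]
 [-0.6438  0.4105 -0.6458  1.789 ]
 [ 0.      0.      0.      1.    ]]
top [[460.7247   0.     254.9151]
 [  0.     460.7247 192.2933]
 [  0.       0.       1.    ]] [[ 0.0176 -0.9998  0.0115 -0.0447]
 [-0.985  -0.0193 -0.1716  0.5631]
 [ 0.1718 -0.0083 -0.9851  1.6896]
 [ 0.      0.      0.      1.    ]]
[[ 0.0001 -0.9613 -0.2755  0.0692]
 [ 1.      0.0003 -0.0006 -0.0001]
 [ 0.0007 -0.2755  0.9613 -0.1417]
 [ 0.      0.      0.      1.    ]]
{'clock': 0.0, 'joint_pos': array([ 1.2094,  0.3329, -0.0647,  1.461 ,  0.0216,  1.3499, -0.0885]), 'joint_velocities': array([ 0.0009, -0.001 ,  0.0001, -0.0006, -0.0012,  0.0014, -0.0007]), 'tau': array([  0.0001, -62.545 ,   0.0492, -39.1594,   0.0162,   0.0099,
         0.    ]), 'position': array([ 0.2076, -0.5891,  0.2305]), 'ee_rot': array([ 0.9857,  0.1686, -0.0002, -0.0007]), 'ft_force': array([0.0821, 0.6621, 0.4093]), 'torque': array([0.0317, 0.0015, 0.0103]), 'grasp_force': 0.0, 'grip_width': 0.9980578701970059}
```

View pics/scene0.png

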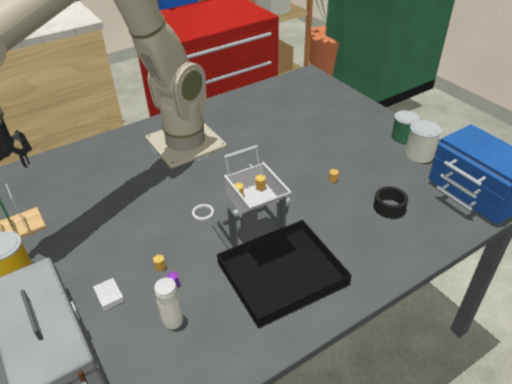

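View pics/top0.png

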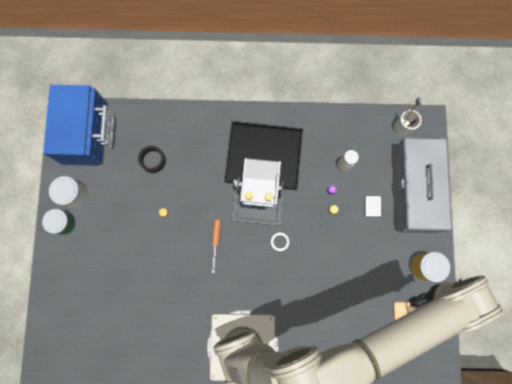

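The scene view shows the skip at about (258,190) with the tray in front of it, and brass pieces on the bench at (159,262) and (334,176). In the top view those pieces are at (334,209) and (163,212), with the purple look-alike at (332,189). I'll enlarge both pieces to tell the hexagonal one from the round one.

```bash
cat > h.py <<'E'
from workcell import *
import cv2, numpy as np
from scipy.spatial.transform import Rotation as R
np.set_printoptions(precision=4,suppress=True)
def cam(n,o=None):
    p=camera_params(n); K=p["mtx"]
    if n=="wrist":
        T=np.eye(4); T[:3,:3]=R.from_quat(o["ee_rot"]).as_matrix(); T[:3,3]=o["position"]
        return K,np.linalg.inv(T@p["tool_from_camera"])
    return K,p["extrinsics"]
def ray(C,uv):
    K,E=C; d=E[:3,:3].T@np.linalg.solve(K,[uv[0],uv[1],1]); return -E[:3,:3].T@E[:3,3],d
def onz(C,uv,z):
    c,d=ray(C,uv); return c+d*(z-c[2])/d[2]
def proj(C,P):
    K,E=C; q=K@(E[:3,:3]@np.asarray(P,float)+E[:3,3]); return q[:2]/q[2]
def tri(Cs,uvs):
    A=np.zeros((3,3));b=np.zeros(3)
    for C,u in zip(Cs,uvs):
        c,d=ray(C,u); d/=np.linalg.norm(d); M=np.eye(3)-np.outer(d,d); A+=M;b+=M@c
    return np.linalg.solve(A,b)
def blobs(im,lo,hi,amin=8):
    m=cv2.inRange(cv2.cvtColor(im,cv2.COLOR_RGB2HSV),lo,hi)
    n,l,s,c=cv2.connectedComponentsWithStats(m); return [(c[i],s[i]) for i in range(1,n) if s[i,4]>=amin],l
E
python3 - <<'E'
from h import *
S=cv2.imread("pics/scene0.png");T=cv2.imread("pics/top0.png")
def cr(I,u,v,r,s): return cv2.resize(I[v-r:v+r,u-r:u+r],(s,s),interpolation=cv2.INTER_CUBIC)
a=np.hstack([cr(S,159,262,14,260),cr(S,334,176,14,260),]); b=np.hstack([cr(T,334,209,14,260),cr(T,163,212,14,260)])
c=np.vstack([cr(T,260,190,38,260),cr(S,258,190,42,260)])
cv2.imwrite("pics/z1.png",np.hstack([np.vstack([a,b]),c]))
for n,I in(("scene",S),("top",T)):
    for c,s in blobs(I[:,:,::-1].copy(),(15,120,110),(35,255,255))[0]: print(n,c,s,onz(cam(n),c,.018 if n=="scene" else .03))
E
```

```text
scene [283.984   57.3989] [279  41  13  32 188] [-0.3519  0.7116  0.018 ]
scene [333.3409 175.3636] [330 170   8  12  88] [0.4852 0.3125 0.018 ]
scene [260.1417 182.0167] [256 175   9  15 120] [0.375  0.0904 0.018 ]
scene [239.5909 186.5227] [235 183   8  10  44] [0.3561 0.0219 0.018 ]
scene [ 14.3834 261.6227] [  0 244  31  33 493] [ 0.2774 -0.6689  0.018 ]
scene [159.0207 262.5931] [153 255  13  16 145] [ 0.509  -0.3346  0.018 ]
top [165.125 213.625] [163 211   4   5   8] [0.4787 0.3032 0.03  ]
top [419.1373 275.0392] [414 270  12  10  51] [ 0.2672 -0.6498  0.03  ]
```

View pics/z1.png

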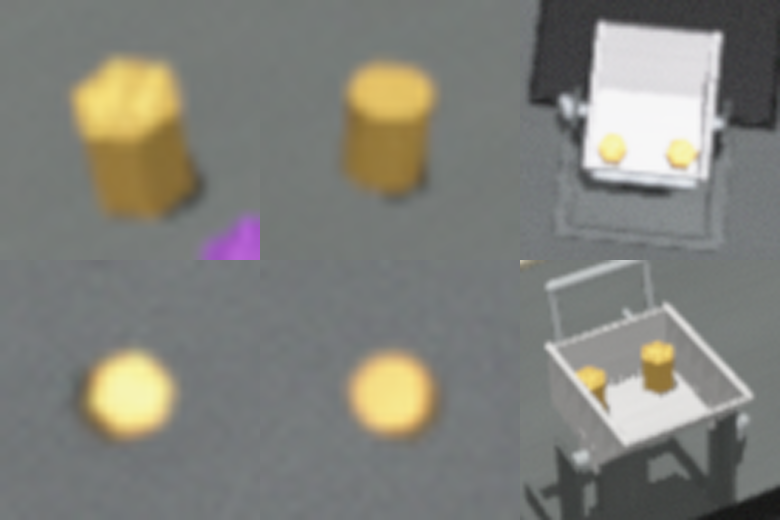

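The top row of the enlargement shows the piece at scene (159,262), the right one, as hexagonal, and the left one at (334,176) as round. The blank is therefore near (0.51,-0.335). Next I measure the tray and skip.

```bash
python3 - <<'E'
from h import *
T=cv2.imread("pics/top0.png");C=cam("top")
hsv=cv2.cvtColor(T,cv2.COLOR_BGR2HSV)
print("campos",ray(C,(0,0))[0])
def quad(m,z,nm):
    cs,_=cv2.findContours(m,cv2.RETR_EXTERNAL,cv2.CHAIN_APPROX_NONE)
    c=max(cs,key=cv2.contourArea); h=cv2.convexHull(c)
    e=.02; 
    q=cv2.approxPolyDP(h,e*cv2.arcLength(h,True),True)[:,0]
    P=np.array([onz(C,p,z) for p in q]); print(nm,q.tolist()); print(P)
    for i in range(len(P)):
        d=P[(i+1)%len(P)]-P[i]; print("  len %.3f ang %.1f"%(np.hypot(d[0],d[1]),np.degrees(np.arctan2(d[1],d[0]))))
m=cv2.inRange(hsv,(0,0,0),(180,255,35)); m[:, :205]=0; m[:,320:]=0; m[:100]=0; m[215:]=0
quad(m,.04,"tray")
m=cv2.inRange(hsv,(0,0,140),(180,255,255)); m[:, :232]=0; m[:,290:]=0; m[:150]=0; m[215:]=0
quad(cv2.morphologyEx(m,cv2.MORPH_OPEN,np.ones((3,3))),.215,"skip")
print(onz(C,(332,189),.018))
E
```

```text
campos [ 0.2652 -0.0198  1.7616]
tray [[300, 130], [299, 131], [297, 130]]
[[ 0.8147 -0.2053  0.04  ]
 [ 0.8106 -0.2014  0.04  ]
 [ 0.8144 -0.1936  0.04  ]]
  len 0.006 ang 136.7
  len 0.009 ang 63.5
  len 0.012 ang -88.8
skip [[245, 159], [280, 161], [280, 189], [273, 207], [240, 200]]
[[ 0.6508  0.0034  0.215 ]
 [ 0.6461 -0.1175  0.215 ]
 [ 0.5479 -0.1183  0.215 ]
 [ 0.4855 -0.0951  0.215 ]
 [ 0.5073  0.0173  0.215 ]]
  len 0.121 ang -92.2
  len 0.098 ang -179.5
  len 0.067 ang 159.6
  len 0.114 ang 79.0
  len 0.144 ang -5.5
[ 0.5879 -0.3313  0.018 ]
```

Request:
step_arm(commands=[85,0.1,0.08,0.03,0,0,0,85,0.2,0.16,0.03,0,0,0,85,0.3,0.24,0.03,0,0,0,85,0.36,0.32,0.03,0,0,0,85,0.4,0.4,0.03,0,0,0,85,0.4,0.4,0.03,0,0,0,85,0.4,0.4,0.03,0,0,0,85,0.4,0.4,0.03,0,0,0,85,0.4,0.4,0.03,0,0,0,85,0.4,0.4,0.03,0,0,0])

```text
clock: 1.35
position: [0.4471, -0.3504, 0.2492]
ee_rot: [0.986, 0.168, -0.0, 0.0]
ft_force: [-0.1, -0.8, -0.1]
grip_width: 0.995
grasp_force: 0.0
```

```bash
python3 - <<'E'
from h import *
o=get_obs(); im=camera("wrist"); cv2.imwrite("pics/w1.png",im[:,:,::-1])
C=cam("wrist",o); print(o["position"],o["joint_pos"])
for c,s in blobs(im,(15,110,90),(35,255,255),60)[0]: print(c,s,onz(C,c,.036))
print("expected",proj(C,(.509,-.335,.036)))
T=cv2.imread("pics/top0.png"); print(T[130:185:10,240],T[140,225:240:3],T[230,270])
E
```

```text
[ 0.4471 -0.3504  0.2492] [ 0.814   0.2119 -0.2672  1.5786  0.057   1.3589 -0.6932]
[262.2718 108.1794] [249  95  28  27 574] [ 0.5096 -0.3349  0.036 ]
[444.8194 297.8958] [434 293  25  11 144] [ 0.3588 -0.6493  0.036 ]
[430.8857 369.2971] [421 358  23  26 350] [ 0.2456 -0.6892  0.036 ]
expected [262.1558 108.7211]
[[60 57 56]
 [58 55 54]
 [60 57 59]
 [61 61 60]
 [59 60 60]
 [75 73 70]] [[122 121 117]
 [107 106 102]
 [ 55  56  55]
 [ 53  54  53]
 [ 54  51  52]] [123 120 118]
```

View pics/w1.png

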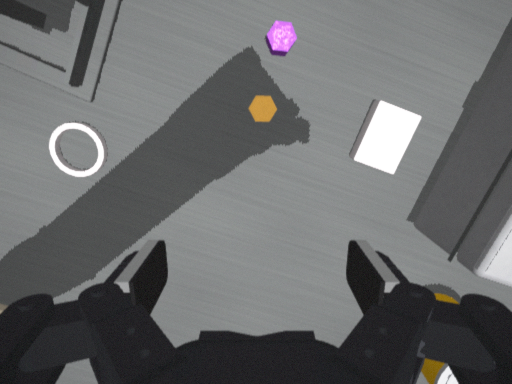

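The wrist view shows the orange hex blank at (262,108), corners left and right, and the purple look-alike above it at (282,37). The jar ring is at (77,149) and the sponge tin at (388,137). Now I measure the hex's orientation and get better tray and skip fits.

```bash
python3 - <<'E'
from h import *
o=get_obs(); C=cam("wrist",o)
im=cv2.imread("pics/w1.png")[:,:,::-1].copy()
big=cv2.resize(im[80:140,230:295],None,fx=8,fy=8,interpolation=cv2.INTER_CUBIC)
m=cv2.inRange(cv2.cvtColor(big,cv2.COLOR_RGB2HSV),(12,110,90),(35,255,255))
c=max(cv2.findContours(m,cv2.RETR_EXTERNAL,cv2.CHAIN_APPROX_NONE)[0],key=cv2.contourArea)[:,0]
P=np.array([onz(C,((p[0]+.5)/8-.5+230,(p[1]+.5)/8-.5+80),.036)[:2] for p in c]); 
ctr=np.array(cv2.minEnclosingCircle(P.astype(np.float32))[0]); M=cv2.moments(P.astype(np.float32).reshape(-1,1,2)); ce=np.array([M['m10'],M['m01']])/M['m00']
d=P-ce; th=np.arctan2(d[:,1],d[:,0]); r=np.hypot(*d.T)
w=[ (np.ptp(P@[np.cos(a),np.sin(a)]),np.degrees(a)) for a in np.radians(np.arange(0,180,2))]
print("ctr",ctr,ce); print([ "%d:%.1f"%(a,x*1000) for x,a in w])
a6=np.angle(np.sum(r*np.exp(-6j*th)))  # corners phase
print("corner dir mod60",np.degrees(-a6/6)%60)
T=cv2.imread("pics/top0.png");C=cam("top"); g=T.max(2)
m=((g<90)*255).astype(np.uint8); m[:,:215]=0; m[:,315:]=0; m[:110]=0; m[200:]=0
m[165:,:]=0
c=max(cv2.findContours(m,cv2.RETR_EXTERNAL,cv2.CHAIN_APPROX_NONE)[0],key=cv2.contourArea)[:,0]
def line(sel,nm,z):
    Q=np.array([onz(C,p,z)[:2] for p in c if sel(p)]); vx,vy,x,y=cv2.fitLine(Q.astype(np.float32),cv2.DIST_HUBER,0,.001,.001).ravel()
    print(nm,len(Q),"ang %.2f"%(np.degrees(np.arctan2(vy,vx))%180),x,y)
line(lambda p:p[1]<130 and 236<p[0]<297,"front",.04)
line(lambda p:p[0]<240 and 128<p[1]<163,"left",.04)
line(lambda p:p[0]>293 and 130<p[1]<163,"right",.04)
E
```

```text
ctr [ 0.5095 -0.3349] [ 0.5097 -0.3348]
['0:31.7', '2:31.5', '4:31.3', '6:31.0', '8:30.6', '10:30.3', '12:29.9', '14:29.5', '16:29.0', '18:28.7', '20:28.8', '22:29.2', '24:29.6', '26:30.0', '28:30.3', '29:30.6', '32:30.9', '34:31.1', '36:31.3', '38:31.5', '40:31.6', '42:31.7', '44:31.8', '46:31.8', '48:31.8', '50:31.8', '52:31.8', '54:31.7', '56:31.5', '58:31.4', '59:31.1', '62:30.9', '64:30.6', '66:30.3', '68:30.0', '70:29.7', '72:29.3', '74:29.0', '76:28.7', '78:28.6', '80:29.0', '82:29.3', '84:29.7', '86:30.0', '88:30.4', '90:30.7', '92:30.9', '94:31.2', '96:31.4', '98:31.6', '100:31.8', '102:31.9', '104:32.0', '106:32.0', '108:32.0', '110:32.0', '112:32.0', '114:31.9', '116:31.8', '118:31.7', '119:31.5', '122:31.3', '124:31.0', '126:30.7', '128:30.4', '130:30.0', '132:29.7', '134:29.3', '136:28.8', '138:28.5', '140:28.9', '142:29.3', '144:29.7', '146:30.1', '148:30.5', '150:30.8', '152:31.1', '154:31.4', '156:31.6', '158:31.8', '160:32.0', '162:32.1', '164:32.2', '166:32.3', '168:32.3', '170:32.3', '172:32.2', '174:32.1', '176:32.0', '178:31.9']
corner dir mod60 47.48619705235315
front 60 ang 84.78 0.8340542 -0.0746946
left 34 ang 174.86 0.74680793 0.069562286
right 32 ang 174.32 0.7525443 -0.20731184
```

Blank at (0.5096,-0.3349), width across flats about 28 mm as it should be, flat normals at 18, 78 and 138°. I take the 78° pair, which means turning -31.4°.

Request:
step_arm(commands=[55,0.035,0.01,-0.05,0,0,-0.058,55,0.07,0.018,-0.1,0,0,-0.116,55,0.104,0.026,-0.15,0,0,-0.175,55,0.104,0.026,-0.2,0,0,-0.175,55,0.104,0.026,-0.25,0,0,-0.175,55,0.104,0.026,-0.3,0,0,-0.175,55,0.104,0.026,-0.35,0,0,-0.175,55,0.104,0.026,-0.38,0,0,-0.175,55,0.104,0.026,-0.4,0,0,-0.175,55,0.104,0.026,-0.402,0,0,-0.175])

```text
clock: 2.65
position: [0.5101, -0.3339, 0.0079]
ee_rot: [0.994, -0.105, -0.0, -0.0]
ft_force: [0.1, 0.2, 0.0]
grip_width: 0.64
grasp_force: 0.0
```

Request:
step_arm(commands=[20,0,0,0,0,0,0,20,0,0,0,0,0,0,20,0,0,0,0,0,0,20,0,0,0,0,0,0,20,0,0,0.0,0,0,0,20,0,0,0.02,0,0,0,20,0,0,0.06,0,0,0,20,0,0,0.12,0,0,0,20,0,0,0.2,0,0,0,20,0,0,0.25,0,0,0], squeeze=40)

```text
clock: 3.9
position: [0.5105, -0.334, 0.1611]
ee_rot: [0.994, -0.105, 0.001, 0.0]
ft_force: [0.0, -0.4, -2.1]
grip_width: 0.324
grasp_force: 39.7
```

Gripped: 27.7 mm opening, about 2 N of weight. Now raise it and look at the skip with the wrist camera.

Request:
step_arm(commands=[20,0,0.02,0.1,0,0,0.01,20,-0.01,0.06,0.2,0,0,0.02,20,-0.03,0.12,0.28,0,0,0.037,20,-0.05,0.2,0.35,0,0,0.037,20,-0.083,0.29,0.4,0,0,0.037,20,-0.083,0.38,0.4,0,0,0.037,20,-0.083,0.45,0.4,0,0,0.037,20,-0.083,0.473,0.4,0,0,0.037,20,-0.083,0.473,0.4,0,0,0.037,20,-0.083,0.473,0.4,0,0,0.037])

```text
clock: 5.15
position: [0.4602, -0.0517, 0.398]
ee_rot: [0.999, -0.048, -0.0, 0.0]
ft_force: [-0.3, -0.4, -1.8]
grip_width: 0.321
grasp_force: 39.9
```

```bash
python3 - <<'E'
from h import *
o=get_obs(); im=camera("wrist"); cv2.imwrite("pics/w2.png",im[:,:,::-1])
print(o["position"],o["ee_rot"],o["joint_pos"]); np.save("o2.npy",np.r_[o["position"],o["ee_rot"]])
C=cam("wrist",o); f=(0.55,-.052)
ex=np.array([np.cos(-.0925),np.sin(-.0925)]); ey=np.array([-ex[1],ex[0]])
for n,x,y,z in (("bar+",-49,46,.265),("bar-",-49,-46,.265),("rear+",-50,60,.215),("rear-",-50,-60,.215),("front+",98,60,.215),("front-",98,-60,.215),):
    P=np.r_[f+(ex*x+ey*y)/1000,z]; print(n,proj(C,P),proj(cam("scene"),P),proj(cam("top"),P))
E
```

```text
[ 0.4602 -0.0517  0.398 ] [ 0.9988 -0.0485 -0.0003  0.0002] [ 0.4855 -0.043  -0.4487  1.5395 -0.0184  1.6413 -1.6319]
bar+ [195.6136 137.1361] [257.2209 149.1319] [245.4539 198.3053]
bar- [298.8332 136.6814] [226.6578 159.0355] [273.2619 201.3926]
rear+ [191.4807 133.0708] [261.7803 162.1018] [241.4526 200.4767]
rear- [305.7957 132.5652] [222.933 175.16 ] [276.5854 204.3787]
front+ [181.2571 -30.6956] [288.9582 192.0754] [246.3805 158.3625]
front- [312.3051 -31.3659] [247.7823 207.297 ] [280.954  162.1778]
```

View pics/w2.png

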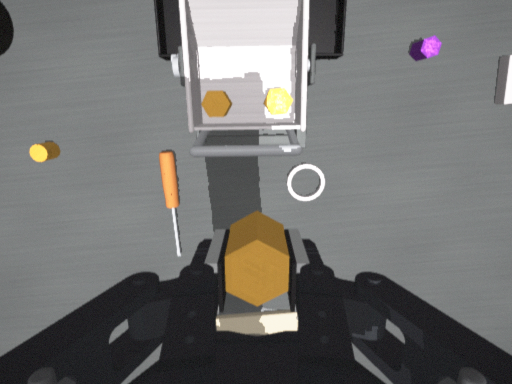

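The wrist view shows the bar from (193,151) to (302,149), the rear rim at row 127 and the two blanks at (216,104) and (279,101). The slug at (40,153), driver and jar ring are clear of the path. Next I fit the bar.

```bash
python3 - <<'E'
from h import *
v=np.load("o2.npy"); C=cam("wrist",dict(position=v[:3],ee_rot=v[3:]))
im=cv2.imread("pics/w2.png"); g=cv2.cvtColor(im,cv2.COLOR_BGR2GRAY).astype(int)
for u in (200,215,230,250,270,290): print(u,g[120:162,u].tolist())
print("row150",g[150,184:212].tolist(),g[150,290:312].tolist())
for uv,z in (((247.5,149.5),.265),((193,151),.265),((302,149),.265),((247.5,127),.215),((216.5,103.5),.189),((279,101),.189)): print(uv,onz(C,uv,z))
E
```

```text
200 [114, 113, 114, 117, 124, 131, 142, 166, 187, 171, 127, 105, 116, 124, 126, 124, 121, 121, 122, 118, 120, 117, 112, 116, 111, 113, 127, 143, 150, 157, 165, 162, 154, 149, 142, 130, 121, 128, 136, 135, 132, 133]
215 [190, 189, 184, 161, 135, 132, 146, 176, 189, 160, 112, 83, 83, 81, 80, 70, 74, 78, 74, 79, 76, 81, 75, 81, 78, 101, 128, 146, 152, 163, 167, 162, 154, 146, 141, 127, 102, 83, 75, 76, 78, 81]
230 [190, 191, 186, 160, 134, 135, 153, 179, 190, 153, 100, 81, 79, 79, 79, 68, 72, 80, 80, 76, 80, 75, 77, 76, 81, 110, 136, 148, 153, 164, 167, 162, 151, 146, 136, 122, 96, 79, 76, 75, 77, 75]
250 [192, 187, 173, 146, 135, 139, 168, 191, 188, 145, 90, 82, 81, 79, 77, 68, 72, 80, 80, 80, 82, 80, 81, 80, 85, 115, 140, 148, 158, 164, 165, 157, 150, 144, 132, 113, 91, 79, 77, 77, 76, 78]
270 [191, 191, 192, 164, 141, 148, 176, 192, 186, 174, 162, 159, 161, 153, 124, 107, 146, 166, 169, 168, 169, 169, 167, 160, 150, 140, 145, 153, 161, 166, 164, 157, 145, 137, 129, 120, 126, 134, 131, 136, 135, 134]
290 [191, 187, 165, 140, 147, 224, 254, 255, 254, 210, 147, 136, 140, 133, 131, 126, 121, 117, 119, 113, 113, 115, 111, 122, 146, 181, 216, 233, 243, 249, 252, 234, 157, 135, 127, 122, 130, 135, 132, 134, 136, 133]
row150 [135, 134, 134, 134, 135, 133, 142, 153, 156, 157, 162, 160, 161, 166, 163, 162, 165, 165, 163, 163, 166, 166, 166, 165, 166, 166, 164, 163] [252, 189, 161, 161, 156, 160, 160, 158, 154, 150, 146, 131, 129, 130, 134, 133, 132, 134, 134, 133, 132, 133]
(247.5, 149.5) [ 0.49   -0.0466  0.265 ]
(193, 151) [0.4934 0.0026 0.265 ]
(302, 149) [ 0.4857 -0.0955  0.265 ]
(247.5, 127) [ 0.5063 -0.0468  0.215 ]
(216.5, 103.5) [ 0.5331 -0.0145  0.189 ]
(279, 101) [ 0.5291 -0.0834  0.189 ]
```

Cross-checks agree: bar centre about (0.4895,-0.0466,0.265), hinge (0.574,-0.054), skip floor (0.553,-0.051), yaw about -4.8°. Rear rim and blanks fit to within about 2 mm. I'll lower the blank at floor x +16, y 0.

Request:
step_arm(commands=[20,0.06,0,-0.02,0,0,0,20,0.12,0,-0.05,0,0,0,20,0.17,0,-0.1,0,0,0,20,0.181,-0.001,-0.17,0,0,0,20,0.181,-0.001,-0.24,0,0,0,20,0.181,-0.001,-0.3,0,0,0,20,0.181,-0.001,-0.34,0,0,0,20,0.181,-0.001,-0.37,0,0,0,20,0.181,-0.001,-0.385,0,0,0,20,0.181,-0.001,-0.387,0,0,0])

```text
clock: 6.45
position: [0.569, -0.051, 0.1659]
ee_rot: [0.999, -0.048, -0.0, 0.0]
ft_force: [-0.5, -0.2, -2.0]
grip_width: 0.319
grasp_force: 40.0
```

Request:
step_arm(commands=[20,0,0,-0.004,0,0,0,20,0,0,-0.006,0,0,0,20,0,0,-0.006,0,0,0,40,0,0,-0.006,0,0,0,40,0,0,-0.006,0,0,0,40,0,0,-0.006,0,0,0,40,0,0,0.01,0,0,0,40,0,0,0.05,0,0,0,40,0,0,0.12,0,0,0,40,0,0,0.22,0,0,0])

```text
clock: 7.7
position: [0.5682, -0.0507, 0.2989]
ee_rot: [0.999, -0.047, -0.001, -0.0]
ft_force: [1.0, 0.7, -0.3]
grip_width: 0.469
grasp_force: 0.0
```

Request:
step_arm(commands=[40,0,0,0.1,0,0,0,30,-0.02,0,0.18,0,0,0.05,0,-0.06,0.002,0.18,0,0,0.11,0,-0.1,0.004,0.18,0,0,0.17,0,-0.15,0.008,0.18,0,0,0.23,0,-0.198,0.012,0.18,0,0,0.29,0,-0.198,0.012,0.18,0,0,0.35,0,-0.198,0.012,0.18,0,0,0.41,0,-0.198,0.012,0.18,0,0,0.46,0,-0.198,0.012,0.18,0,0,0.503])

```text
clock: 8.95
position: [0.45, -0.0433, 0.4068]
ee_rot: [0.735, 0.678, 0.0, 0.0]
ft_force: [0.2, 0.5, 0.6]
grip_width: -0.004
grasp_force: 0.0
```

```bash
python3 - <<'E'
from h import *
o=get_obs(); im=camera("wrist"); s=camera("scene"); t=camera("top")
print(o["position"],o["ee_rot"],o["joint_pos"])
z=np.hstack([cv2.resize(s[130:250,200:310],(440,480),interpolation=cv2.INTER_CUBIC),cv2.resize(im,(360,480))])
cv2.imwrite("pics/p3.png",z[:,:,::-1])
E
```

```text
[ 0.45   -0.0433  0.4068] [0.7349 0.6782 0.0003 0.0005] [ 0.5228 -0.0682 -0.4888  1.5423 -0.0318  1.6584 -0.0479]
```

View pics/p3.png

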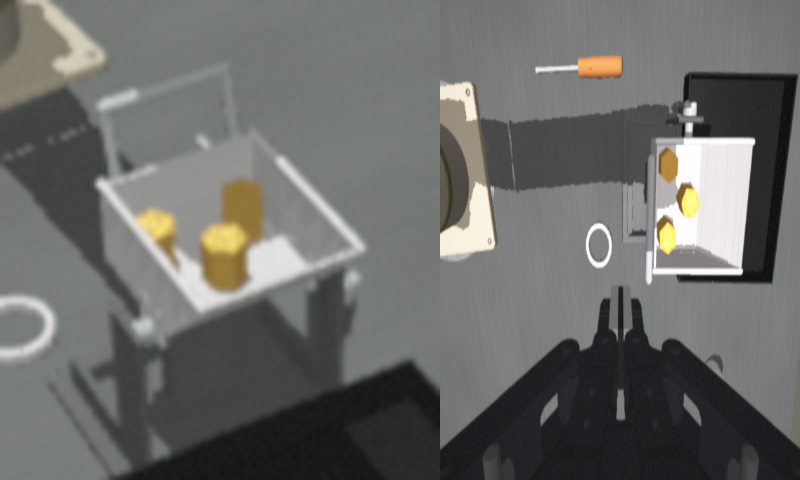

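All three blanks stand in the skip, visible in both views. Now I lower closed fingers behind the bar and push it over.

Request:
step_arm(commands=[0,0,0,-0.05,0,0,0,0,0,0,-0.11,0,0,0,0,0,0,-0.17,0,0,0,0,0,0,-0.22,0,0,0,0,0,0,-0.25,0,0,0,0,0,0,-0.258,0,0,0,0,0,0,-0.258,0,0,0,0,0.01,-0.001,-0.258,0,0,0,0,0.01,-0.001,-0.258,0,0,0,0,0.01,-0.001,-0.258,0,0,0])

```text
clock: 10.35
position: [0.4563, -0.0441, 0.2514]
ee_rot: [0.737, 0.676, 0.0, 0.0]
ft_force: [-0.9, 0.7, 0.3]
grip_width: -0.001
grasp_force: 0.0
```

Request:
step_arm(commands=[0,0.015,-0.001,0,0,0,0,0,0.035,-0.003,0.006,0,0,0,0,0.058,-0.005,0.018,0,0,0,0,0.081,-0.007,0.028,0,0,0,0,0.105,-0.009,0.036,0,0,0,0,0.128,-0.011,0.04,0,0,0,0,0.152,-0.013,0.043,0,0,0,0,0.175,-0.015,0.043,0,0,0,0,0.187,-0.016,0.043,0,0,0,0,0.187,-0.016,0.043,0,0,0])

```text
clock: 11.6
position: [0.5686, -0.0536, 0.2765]
ee_rot: [0.737, 0.676, -0.0, -0.0]
ft_force: [-0.3, -0.2, 0.1]
grip_width: 0.001
grasp_force: 0.0
```

```bash
python3 - <<'E'
from h import *
o=get_obs(); print(o["position"],o["ft_force"])
im=camera("wrist"); s=camera("scene"); t=camera("top")
z=np.hstack([cv2.resize(s[120:320,200:350],(400,533),interpolation=cv2.INTER_CUBIC),cv2.resize(im,(400,300)) if 0 else cv2.resize(t[110:240,215:312],(398,533),interpolation=cv2.INTER_CUBIC)])
cv2.imwrite("pics/p4.png",z[:,:,::-1])
E
```

```text
[ 0.5686 -0.0536  0.2765] [-0.3307 -0.2345  0.0748]
```

View pics/p4.png

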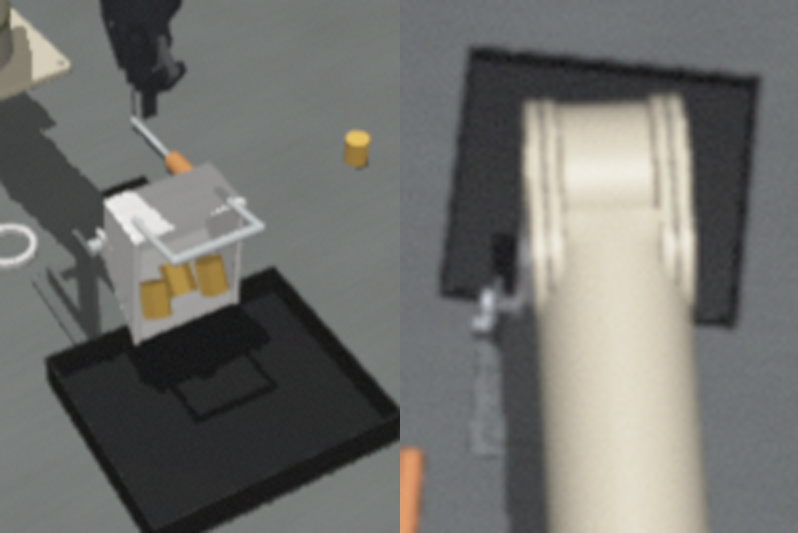

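The skip is fully dumped and the blanks are still sliding out when the picture was taken. Next I move above the dumped bar with the fingers at 32 mm, then check.

Request:
step_arm(commands=[32,0.06,-0.005,0.03,0,0,0,32,0.12,-0.01,0.03,0,0,0,32,0.18,-0.015,0.03,0,0,0,32,0.22,-0.018,0.03,0,0,0,32,0.238,-0.02,0.03,0,0,0,32,0.238,-0.02,0.03,0,0,0,32,0.238,-0.02,0.03,0,0,0,32,0.238,-0.02,0.03,0,0,0,32,0.238,-0.02,0.03,0,0,0,32,0.238,-0.02,0.03,0,0,0])

```text
clock: 13.0
position: [0.711, -0.0657, 0.2951]
ee_rot: [0.737, 0.676, 0.0, 0.0]
ft_force: [-0.5, -0.1, 0.1]
grip_width: 0.373
grasp_force: 0.0
```

```bash
python3 - <<'E'
from h import *
o=get_obs(); print(o["position"],o["ee_rot"],o["joint_pos"]); C=cam("wrist",o); S=cam("scene")
im=camera("wrist"); s=camera("scene")
h=np.array([.5742,-.0537,.14]); ex=np.array([.9965,-.0837,0]); ey=np.array([.0837,.9965,0])
for y in(46,-46):
    P=h+ex*.138+ey*y/1000+[0,0,.061]; print(proj(C,P),proj(S,P),(proj(S,P)-[220,150])*4)
z=np.hstack([cv2.resize(s[150:290,220:340],(480,560),interpolation=cv2.INTER_CUBIC),cv2.resize(im[:,100:400],(320,410)) [:, :].copy() if 0 else cv2.copyMakeBorder(cv2.resize(im,(320,240)),0,320,0,0,cv2.BORDER_CONSTANT)])
cv2.imwrite("pics/p5.png",z[:,:,::-1])
E
```

```text
[ 0.711  -0.0657  0.2951] [0.7366 0.6763 0.0001 0.0001] [ 0.3062  0.5612 -0.4762  1.0487  0.2466  1.5828 -0.1878]
[258.2879 135.2262] [297.7179 212.3002] [310.8714 249.2008]
[258.2727 245.1285] [265.7663 225.0226] [183.065  300.0904]
```

View pics/p5.png

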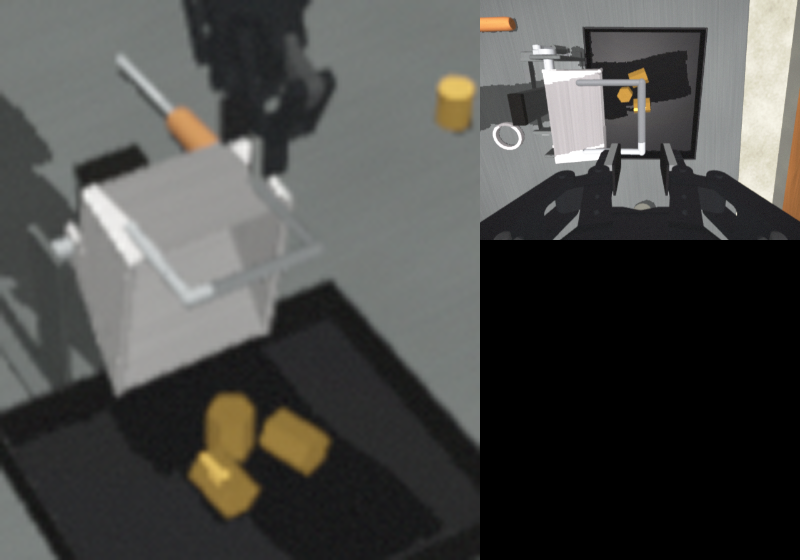

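All three blanks lie in the tray, and the bar appears within a pixel or two of where I predicted it in both views. Now I lower the fingers over it, and work out the arc meanwhile.

Request:
step_arm(commands=[32,0,0,-0.04,0,0,0,32,0,0,-0.08,0,0,0,32,0,0,-0.12,0,0,0,32,0,0,-0.15,0,0,0,32,0,0,-0.17,0,0,0,32,0,0,-0.185,0,0,0,32,0,0,-0.185,0,0,0,16,0,0,-0.185,0,0,0,16,0,0,-0.185,0,0,0,16,0,0,-0.185,0,0,0], squeeze=20)

```text
clock: 14.35
position: [0.7113, -0.0657, 0.1844]
ee_rot: [0.737, 0.676, 0.0, 0.0]
ft_force: [-0.6, 0.1, 0.4]
grip_width: 0.188
grasp_force: 0.0
```

```bash
python3 - <<'E'
import numpy as np
A=[1.75-.035*i for i in range(31)]+[.70-.03*i for i in range(1,21)]+[.10-.013*i for i in range(1,11)]
f=lambda a:np.array([(-.085*np.cos(a)+.125*np.sin(a))*.9965,-(-.085*np.cos(a)+.125*np.sin(a))*.0837,.085*np.sin(a)+.125*np.cos(a)])
p=f(A[0]); 
for k in range(6):
    p0=p; L=[]
    for i in range(10):
        s=np.round((f(A[10*k+i+1])-p0)/.6,3)+0.; L+=[tuple(s.tolist())]
    p=p0+s*.6; print(k,L)
E
```

```text
0 [(-0.004, 0.0, 0.008), (-0.008, 0.001, 0.016), (-0.012, 0.001, 0.024), (-0.016, 0.001, 0.031), (-0.021, 0.002, 0.039), (-0.026, 0.002, 0.046), (-0.032, 0.003, 0.053), (-0.037, 0.003, 0.06), (-0.043, 0.004, 0.066), (-0.049, 0.004, 0.073)]
1 [(-0.006, 0.001, 0.006), (-0.012, 0.001, 0.012), (-0.019, 0.002, 0.018), (-0.026, 0.002, 0.023), (-0.033, 0.003, 0.029), (-0.04, 0.003, 0.034), (-0.048, 0.004, 0.038), (-0.055, 0.005, 0.043), (-0.063, 0.005, 0.047), (-0.071, 0.006, 0.051)]
2 [(-0.008, 0.001, 0.004), (-0.016, 0.001, 0.007), (-0.024, 0.002, 0.011), (-0.032, 0.003, 0.013), (-0.041, 0.003, 0.016), (-0.049, 0.004, 0.018), (-0.058, 0.005, 0.02), (-0.066, 0.006, 0.022), (-0.075, 0.006, 0.023), (-0.084, 0.007, 0.024)]
3 [(-0.007, 0.001, 0.001), (-0.015, 0.001, 0.001), (-0.022, 0.002, 0.002), (-0.03, 0.003, 0.002), (-0.037, 0.003, 0.001), (-0.045, 0.004, 0.001), (-0.052, 0.005, 0.0), (-0.06, 0.005, -0.001), (-0.067, 0.006, -0.002), (-0.075, 0.006, -0.003)]
4 [(-0.007, 0.001, -0.002), (-0.014, 0.002, -0.004), (-0.022, 0.002, -0.006), (-0.029, 0.003, -0.008), (-0.036, 0.003, -0.01), (-0.043, 0.004, -0.013), (-0.05, 0.005, -0.016), (-0.057, 0.005, -0.019), (-0.064, 0.006, -0.022), (-0.07, 0.006, -0.026)]
5 [(-0.003, 0.001, -0.001), (-0.006, 0.001, -0.003), (-0.009, 0.001, -0.005), (-0.011, 0.001, -0.006), (-0.014, 0.002, -0.008), (-0.017, 0.002, -0.01), (-0.02, 0.002, -0.012), (-0.022, 0.002, -0.013), (-0.025, 0.002, -0.015), (-0.028, 0.003, -0.017)]
```

The fingers straddle the bar. I pinch it lightly (20 N) and lead it back along the arc.

Request:
step_arm(commands=[6,0,0,0,0,0,0,6,0,0,0,0,0,0,6,-0.004,0,0.008,0,0,0,6,-0.008,0.001,0.016,0,0,0,6,-0.012,0.001,0.024,0,0,0,6,-0.016,0.001,0.031,0,0,0,6,-0.021,0.002,0.039,0,0,0,6,-0.026,0.002,0.046,0,0,0,6,-0.037,0.003,0.06,0,0,0,6,-0.049,0.004,0.073,0,0,0], squeeze=20)

```text
clock: 15.6
position: [0.6834, -0.0634, 0.2291]
ee_rot: [0.737, 0.676, 0.002, 0.002]
ft_force: [7.9, -0.3, 0.6]
grip_width: 0.106
grasp_force: 20.9
```

Request:
step_arm(commands=[6,-0.006,0.001,0.006,0,0,0,6,-0.012,0.001,0.012,0,0,0,6,-0.019,0.002,0.018,0,0,0,6,-0.026,0.002,0.023,0,0,0,6,-0.033,0.003,0.029,0,0,0,6,-0.04,0.003,0.034,0,0,0,6,-0.048,0.004,0.038,0,0,0,6,-0.055,0.005,0.043,0,0,0,6,-0.063,0.005,0.047,0,0,0,6,-0.071,0.006,0.051,0,0,0])

```text
clock: 16.85
position: [0.6417, -0.0601, 0.2613]
ee_rot: [0.737, 0.676, 0.003, 0.003]
ft_force: [8.5, -0.9, 8.8]
grip_width: 0.107
grasp_force: 20.8
```

Request:
step_arm(commands=[6,-0.008,0.001,0.004,0,0,0,6,-0.016,0.001,0.007,0,0,0,6,-0.024,0.002,0.011,0,0,0,6,-0.032,0.003,0.013,0,0,0,6,-0.041,0.003,0.016,0,0,0,6,-0.049,0.004,0.018,0,0,0,6,-0.058,0.005,0.02,0,0,0,6,-0.066,0.006,0.022,0,0,0,6,-0.075,0.006,0.023,0,0,0,6,-0.084,0.007,0.024,0,0,0])

```text
clock: 18.1
position: [0.5898, -0.0558, 0.2745]
ee_rot: [0.737, 0.676, 0.001, 0.002]
ft_force: [2.2, -1.2, 6.7]
grip_width: 0.108
grasp_force: 21.4
```

```bash
python3 - <<'E'
from h import *
o=get_obs(); print(o["position"],o["ft_force"],o["grip_width"],o["grasp_force"])
im=camera("wrist"); s=camera("scene")
z=np.hstack([cv2.resize(s[120:280,200:340],(420,480),interpolation=cv2.INTER_CUBIC),cv2.resize(im[60:348,120:348],(380,480))])
cv2.imwrite("pics/p6.png",z[:,:,::-1])
E
```

```text
[ 0.5898 -0.0558  0.2745] [ 2.2433 -1.2409  6.6732] 0.10830604637764718 21.372118592262268
```

View pics/p6.png

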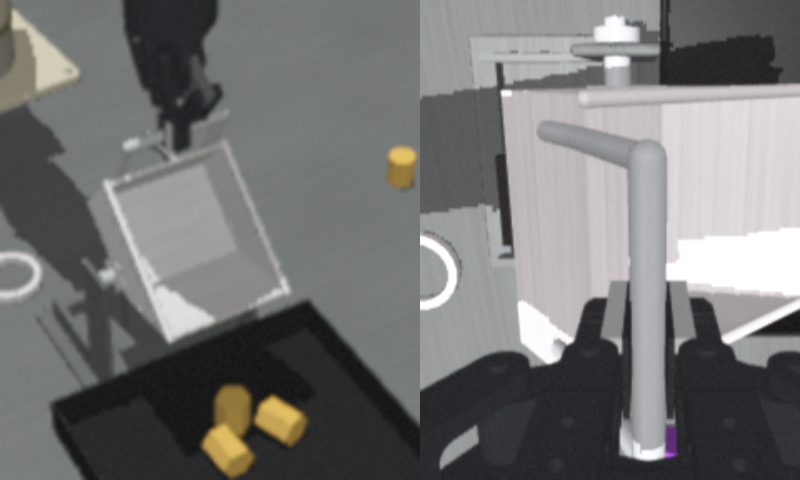

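The bar is held between the fingers, the skip is empty at about 0.7 rad, and all three blanks stay in the tray. I carry on leading it down slowly.

Request:
step_arm(commands=[6,-0.007,0.001,0.001,0,0,0,6,-0.015,0.001,0.001,0,0,0,6,-0.022,0.002,0.002,0,0,0,6,-0.03,0.003,0.002,0,0,0,6,-0.037,0.003,0.001,0,0,0,6,-0.045,0.004,0.001,0,0,0,6,-0.052,0.005,0,0,0,0,6,-0.06,0.005,-0.001,0,0,0,6,-0.067,0.006,-0.002,0,0,0,6,-0.075,0.006,-0.003,0,0,0])

```text
clock: 19.45
position: [0.5432, -0.0519, 0.2705]
ee_rot: [0.737, 0.676, -0.0, -0.0]
ft_force: [-0.2, -1.7, 0.3]
grip_width: 0.104
grasp_force: 21.5
```

Request:
step_arm(commands=[6,-0.007,0.001,-0.002,0,0,0,6,-0.014,0.002,-0.004,0,0,0,6,-0.022,0.002,-0.006,0,0,0,6,-0.029,0.003,-0.008,0,0,0,6,-0.036,0.003,-0.01,0,0,0,6,-0.043,0.004,-0.013,0,0,0,6,-0.05,0.005,-0.016,0,0,0,6,-0.057,0.005,-0.019,0,0,0,6,-0.064,0.006,-0.022,0,0,0,6,-0.07,0.006,-0.026,0,0,0])

```text
clock: 20.7
position: [0.5012, -0.0483, 0.2552]
ee_rot: [0.737, 0.676, -0.0, -0.0]
ft_force: [-3.6, -3.3, 1.8]
grip_width: 0.104
grasp_force: 21.4
```

Request:
step_arm(commands=[6,-0.003,0,-0.001,0,0,0,6,-0.006,0.001,-0.003,0,0,0,6,-0.009,0.001,-0.005,0,0,0,6,-0.012,0.001,-0.006,0,0,0,6,-0.015,0.001,-0.008,0,0,0,6,-0.018,0.002,-0.01,0,0,0,6,-0.02,0.002,-0.012,0,0,0,6,-0.02,0.002,-0.012,0,0,0,6,-0.02,0.002,-0.012,0,0,0,6,-0.02,0.002,-0.012,0,0,0])

```text
clock: 21.95
position: [0.4901, -0.0473, 0.2487]
ee_rot: [0.737, 0.676, 0.0, 0.001]
ft_force: [-1.2, -4.5, 0.9]
grip_width: 0.106
grasp_force: 21.1
```

Request:
step_arm(commands=[6,-0.001,0,0,0,0,0,6,-0.002,0,-0.001,0,0,0,6,-0.003,0,-0.001,0,0,0,6,-0.004,0,-0.001,0,0,0,6,-0.005,0,-0.002,0,0,0,6,-0.006,0,-0.002,0,0,0,6,-0.006,0,-0.002,0,0,0,6,-0.006,0,-0.002,0,0,0,6,-0.006,0,-0.002,0,0,0,6,-0.006,0,-0.002,0,0,0])

```text
clock: 23.2
position: [0.49, -0.0473, 0.2488]
ee_rot: [0.737, 0.676, 0.004, 0.003]
ft_force: [16.7, -6.0, -3.5]
grip_width: 0.108
grasp_force: 21.1
```

The bar is on its stop: it no longer moves and the reaction builds up to 17 N. I relax, open and lift away.

Request:
step_arm(commands=[6,0.003,0,0.001,0,0,0,6,0.006,0,0.002,0,0,0,6,0.006,0,0.002,0,0,0,14,0.005,0,0.002,0,0,0,30,0.005,0,0.002,0,0,0,30,0.005,0,0.002,0,0,0,30,0.005,0,0.02,0,0,0,30,0.005,0,0.05,0,0,0,30,0.005,0,0.1,0,0,0,30,0.005,0,0.18,0,0,0])

```text
clock: 24.45
position: [0.4886, -0.047, 0.3565]
ee_rot: [0.737, 0.676, -0.0, -0.0]
ft_force: [1.4, 0.1, 0.6]
grip_width: 0.353
grasp_force: 0.0
```

Request:
step_arm(commands=[30,-0.02,0,0.05,0,0,0,30,-0.06,0,0.1,0,0,0,30,-0.1,-0.02,0.1,0,0,0,30,-0.1,-0.05,0.1,0,0,0,30,-0.1,-0.1,0.1,0,0,0,30,-0.1,-0.15,0.1,0,0,0,30,-0.1,-0.2,0.1,0,0,0,30,-0.1,-0.2,0.1,0,0,0,30,-0.1,-0.2,0.1,0,0,0,30,-0.1,-0.2,0.1,0,0,0])

```text
clock: 25.7
position: [0.4294, -0.1663, 0.4152]
ee_rot: [0.736, 0.677, 0.0, 0.0]
ft_force: [-0.2, 0.7, -0.3]
grip_width: 0.351
grasp_force: 0.0
```

```bash
python3 - <<'E'
from h import *
o=get_obs(); print(o["position"],o["ft_force"],o["grip_width"])
s=camera("scene"); t=camera("top")
z=np.hstack([cv2.resize(s,(448,336)),cv2.resize(s[130:290,200:340],(350,400),interpolation=cv2.INTER_CUBIC)[:336]])
cv2.imwrite("pics/p7.png",z[:,:,::-1])
s0=cv2.imread("pics/scene0.png")[:,:,::-1]
d=np.abs(s.astype(int)-s0).max(2)[140:170,220:265]; print("bar-region diff",(d>60).sum())
E
```

```text
[ 0.4294 -0.1663  0.4152] [-0.1506  0.6524 -0.3408] 0.35148913680401
bar-region diff 1
```

View pics/p7.png

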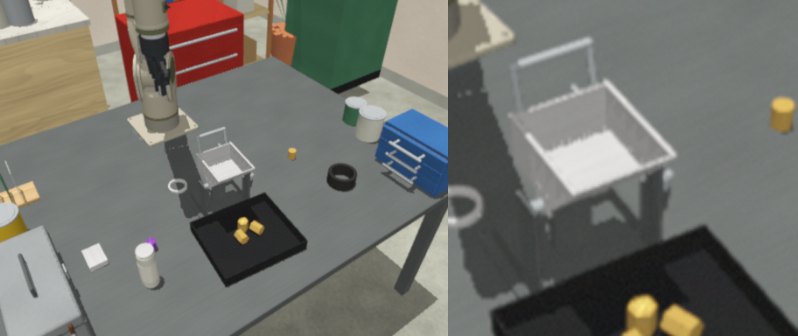

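The skip is empty and upright, its bar matching the first image. The three blanks are in the tray, the other things are where they were, and the gripper is clear. I hand in.

```bash
python3 -c "
from workcell import *
print(hand_in())"
```

```text
the job is handed in; nothing more can be done
None
```

The job is handed in at about 26 s of the 70 s allowed: all three blanks are in the tray, the empty skip was led slowly back to its stop and let go, and the final picture shows nothing else moved.

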